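# Hang the hooked bin on the slatwall

## Robot

A 6-joint arm with a two-finger parallel gripper is mounted at the origin on the work surface. World frame = base frame: x ahead of the robot, y to its left, z up, the work surface at z = 0. Lengths are in mm, angles in rad, forces in N, time in s.
With the tool pointing down it reaches from about 350 to 775 mm from the base axis. Payload 7.3 kg.
Tool frame: the origin (TCP) lies at the centre of the arm's flange, where the gripper is bolted on; the fingertips stand 178 mm ahead of it and the grasp point (between the pads) lies 159 mm ahead of it; z points along the fingers, y is the direction in which the jaws open and shut (so a half turn about z gives the same grasp; the last joint's range is limited). The gripper opens to 92 mm and grips with 3 to 60 N. Pads are 19 mm wide; open, the fingers measure 130 mm over their backs; the gripper's body (75 mm by 190 mm) begins 47 mm behind the grasp point.
Start: joints at [0.955, 0.342, 1.524, -0, 1.275, -0.146], TCP at [237.652, 468.134, 404.741] pointing down, gripper open.
Joint ranges: [-2.53, 2.53], [-0.77, 2.02], [0.04, 2.7], [-1, 4.14], [0.28, 2.66], [-3.11, 3.11]. Speed limits (rad/s): [2.57, 2.57, 3.14, 3.14, 3.14, 3.14].

## Interface

Orientations are given as [roll, pitch, yaw] about the fixed x, y, z axes, in that order (R = Rz(yaw) Ry(pitch) Rx(roll)).
In Python, from plant import get_obs, capture, close_job gives the robot as it stands. The module is installed in compiled form; this text tells all that it offers.
- The arm moves only by the shell command python3 -m pendant 'ROWS'. ROWS is JSON, a list of rows, each a list of 3 entries, a list of its own where there are three numbers: the shift along the tool's x, y, z in m, then the turn, a rotation vector about the tool's x, y, z in rad, then the finger opening in m, from 0 to 0.0918. In form: [[[tx, ty, tz], [wx, wy, wz], fingers], ...]. A call has 1 to 10 rows; each row is the pose to reach, as a shift and turn from the pose commanded when the call began, along the tool's axes at that moment; what a row does not reach only later rows make up. A row lasts 1/12 s, in which the tool goes at most 41.7 mm and 7.16 degrees, less where a joint would pass 70% of its speed; a pose out of reach is approached as far as the arm can. A call with a gripper value outside its range is refused whole. The fingers move at their own pace and stop on an object; the grip force is fixed at half the most. Time passes only in rows, so rows that repeat a pose let the fingers close. It gives the time, the measured TCP pose, the force and the opening at its end, in the units of the state.
- get_obs(): the state, without advancing time (a new reading comes with each control period).
- capture(name): name is "scene" or "top"; returns a dict with "color" (384x512x3 uint8, red, green, blue), "mtx" (3x3 intrinsics, pixels), "rvec" (rotation vector, rad) and "tvec" (3), from world to camera coordinates, as OpenCV has them. Camera axes: x right, y down, z forward; pixel columns grow to the right and rows downward; lengths in mm; the calibration is good to about 2 mm. A picture is of the moment at which its call begins. There is no depth.
- close_job(): hands the job in, once; it reports no verdict.
The state is a dict: "time": time; "joint_positions": joint angles; "dq": joint speeds; "tau": joint torques, N m; "tool_pos": TCP position; "tcp_rot": TCP orientation; "contact_force": force on the tool from outside, world axes, zero at the start; "moment": the same for the moment, N m; "grip_width": finger opening in mm.
Only numpy, scipy, OpenCV 4.12 (cv2) and the standard library are available. Lean on these libraries where they do the work, as an engineer would, in place of code of your own. Each camera call takes 0.05 s, during which the arm holds its last target. There are 200 camera calls.

## Task

Hang the blue bin on the white slatwall stand, under the yellow tape, in the top groove: tilt its front up, work the upturned lip of its steel hook into the groove, then rotate the bin down until its back sits flat against the slats, fully home and hanging on its own. Feel your way in gently, since the slats crack if forced, let go of the bin, and leave the other things on the bench where they are.

Things in the scene. Friction and masses are not known exactly. Their poses are not given: they have to be found in the camera images.
- bin: Open blue plastic bin, 0.14-0.28 kg, standing on the bench. Outer 90 (x) x 46 (y) x 56 (z) mm, walls 4 mm. Origin: centre of its underside, z up, front is -x, back face at x = +45 mm, a steel hook on top of the back (see the two hook points). Grip it across its 46 mm width, from above, tilted or upright.
- hook_root (a point): Where the underside of the hook's tongue meets the bin's back face: bin frame (45, 0, 52) mm; axes as the bin's. The tongue is a flat steel bar 34 mm wide (y) and 4 mm thick (z 52 to 56 mm) reaching back 11 mm, to x = 56 mm.
- lip_tip (a point): Middle of the rear top edge of the hook's lip: bin frame (56, 0, 74) mm; axes as the bin's. The upturned lip is 4 mm thick (x 52 to 56 mm), 34 mm wide, and rises from the tongue's end to z = 74 mm; 7 mm gap between the bin's back and the lip.
- stand: Heavy fixed slatwall stand, 360 mm wide, about 220 mm high. Origin on the bench; z up, x points INTO the wall, y along the grooves. White front face of the slats: nominally plane x = 0. Steel foot plate 12 mm high, reaching 35 mm in front of it. The slat board is rigid; slats crack if the bin pushes on them with more than 30 N. A second groove 75 mm below the top one is not to be used.
- bay (a point): Nominal place to hang: on the front face, on the top groove's lower edge, below the middle of the 90 mm long yellow tape; stand frame (0, 40, 165) mm, axes as the stand's. The slat board (face, grooves, red bin) is really fixed up to 14 mm higher or lower and up to 8 mm nearer or deeper (x) than these poses show; find it by feel or sight; y and yaw are true.
- groove_mid (a point): Nominal centre of the top groove's hollow; stand frame (15, 40, 174) mm, off by as much as the bay. Measured from the slats' real face and the slot's real lower edge: slot 18 mm high, through slats 4 mm thick; behind them a hollow reaching 26 mm back from the face, 44 mm up from and 23 mm down from the lower edge.
- red_bin (a point): Middle of the back of a red bin, same size as the blue one, already hung in the top groove and fixed to the board; stand frame (0, -120, 165) mm, off by as much as the bay. Leave it. A steel peg hook in the lower groove at y = 130 mm, z = 98 mm sticks out 46 mm.
- bowl: Light wooden bowl, 100 mm across, 50 mm high; origin at the centre of its underside. Leave alone.
- blank: Dark wood block, 60 x 60 x 55 mm; origin at the centre of its underside. Leave alone.
- glue: White glue bottle with orange cap, 56 mm across, 140 mm high; origin at the centre of its underside. Leave alone.
- mug: Blue mug, 76 mm across, 85 mm high; origin at the centre of its underside. Leave alone.
- gouge: Turning gouge, 240 mm long, lying along its x; origin about its middle. Leave alone.
- mallet: Wooden mallet, 260 mm long, lying along its x; origin about its middle. Leave alone.
- finial: Small turned wooden finial, 48 mm across, 72 mm high; origin at the centre of its underside. Leave alone.
Things that resemble listed ones, but are neither listed nor needed, are in the scene too. Of the things that look like the bin, the largest one is meant.

How it is judged (in metres and radians):
On the way:
1. the hook has been brought up to the top groove under the tape with the bin's front tilted up, by more than 14 degrees (angle between bin's own z axis and vertical above 0.25 rad and x of hook_root in the frame of stand above -0.016 m and z of hook_root in the frame of stand between 0.142 and 0.198 m and y of hook_root in the frame of bay between -0.045 and 0.045 m), for 0.05 s.
At the end, for the whole second after the job is handed in: The bin hangs still by itself in the top groove, hook centre within 45 mm of the tape's middle along the groove, upright and square to the wall within 7 degrees, its back against the slats (hook root within 5.5 mm of their real face) (x of hook_root in the frame of stand between -0.0135 and 0.011 m and z of hook_root in the frame of stand between 0.147 and 0.184 m and y of hook_root in the frame of bay between -0.045 and 0.045 m and angle between the z axis of bin and the z axis of stand, either way round below 0.13 rad and angle between the x axis of bin and the x axis of stand, either way round below 0.13 rad and contact force between bin and stand above 0.5 N and linear speed of bin below 0.02 m/s); the robot touches nothing.
It fails at once if the bin pushes on the slatwall stand with more than 30 N (contact force between bin and stand above 30 N).
It fails at once if another thing on the bench is moved by more than 30 mm (distance of any of bowl, blank, glue, mug, gouge, mallet, finial from where it was at the start of the episode above 0.03 m).
It also fails if it takes over 72 s, if anything falls off the work surface, if the arm or the gripper's body presses on something with over 40 N, if the wrist force passes 120 N, or if a joint passes its speed limit or range.

## Working session

There is one attempt and no reset: what is moved stays moved. The work goes in short steps, Python scripts to look and compute and a shell command to move; the robot and the scene stay as the last step left them, time stands still between calls to the robot, and variables do not carry over. Pictures are saved under pics/ and viewed, about 8 in all and at most 12, crops included, and the job is handed in when it is done.

```bash
mkdir -p pics; cat > h.py <<'E'
import numpy as np, cv2
from plant import get_obs, capture
from scipy.spatial.transform import Rotation as R
def cam(n):
    c=capture(n); Rm=cv2.Rodrigues(np.array(c["rvec"],float))[0]
    c["R"]=Rm; c["C"]=-Rm.T@np.array(c["tvec"],float).ravel(); return c
def ray(c,u,v):
    d=c["R"].T@np.linalg.solve(c["mtx"],[u,v,1.]); return d/np.linalg.norm(d)
def onz(c,u,v,z):
    d=ray(c,u,v); return c["C"]+d*(z-c["C"][2])/d[2]
def tri(c1,p1,c2,p2):
    a,b=ray(c1,*p1),ray(c2,*p2); 
    s=np.linalg.lstsq(np.c_[a,-b],c2["C"]-c1["C"],rcond=None)[0]
    A=c1["C"]+a*s[0];B=c2["C"]+b*s[1]; return (A+B)/2,np.linalg.norm(A-B)
def proj(c,P):
    return cv2.projectPoints(np.array(P,float).reshape(-1,3),np.array(c["rvec"],float),np.array(c["tvec"],float),np.array(c["mtx"],float),None)[0].reshape(-1,2)
def save(c,f,crop=None,k=1):
    im=c["color"][:,:,::-1]
    if crop: im=im[crop[1]:crop[3],crop[0]:crop[2]]
    cv2.imwrite("pics/"+f,cv2.resize(im,None,fx=k,fy=k,interpolation=cv2.INTER_CUBIC))
E
python3 - <<'E'
from h import *
for n in("scene","top"):
    c=cam(n); save(c,n+"0.png",None,1.5); print(n,c["C"],c["mtx"][0,0])
    print(c["R"])
print(get_obs())
E
```

```text
scene [986.25226857 269.63979953 923.4578919 ] 359.95464523431565
[[-0.6835976   0.72985458  0.00257096]
 [ 0.58855279  0.55332761 -0.58943547]
 [-0.43162476 -0.40142352 -0.80781138]]
top [ 319.19762519 -114.79214631 1191.10722237] 399.51296781537934
[[-8.33291067e-02 -9.96522012e-01  3.73294460e-04]
 [-9.73566512e-01  8.13296177e-02 -2.13433223e-01]
 [ 2.12660545e-01 -1.81486268e-02 -9.76957583e-01]]
{'time': 0.1, 'joint_positions': array([ 9.55028407e-01,  3.42651675e-01,  1.52489244e+00, -1.38010732e-05,
        1.27538438e+00, -1.46008566e-01]), 'dq': array([ 5.44494186e-04, -1.83917335e-03, -2.07592727e-03,  7.66267556e-04,
        4.05367874e-04, -5.32717877e-05]), 'tau': array([ 2.32800725e-03, -4.32001448e+01, -2.44695961e+01,  7.20003457e-02,
        5.26531076e-02, -8.00424687e-05]), 'tool_pos': array([237.57429496, 468.04702958, 404.12514718]), 'tcp_rot': array([-3.14026911e+00, -1.81294322e-04,  2.67183721e+00]), 'contact_force': array([ 0.48707269, -0.10902457, -0.03716565]), 'moment': array([-0.05288744,  0.01437519,  0.03601475]), 'grip_width': 91.54189377839594}
```

View pics/scene0.png

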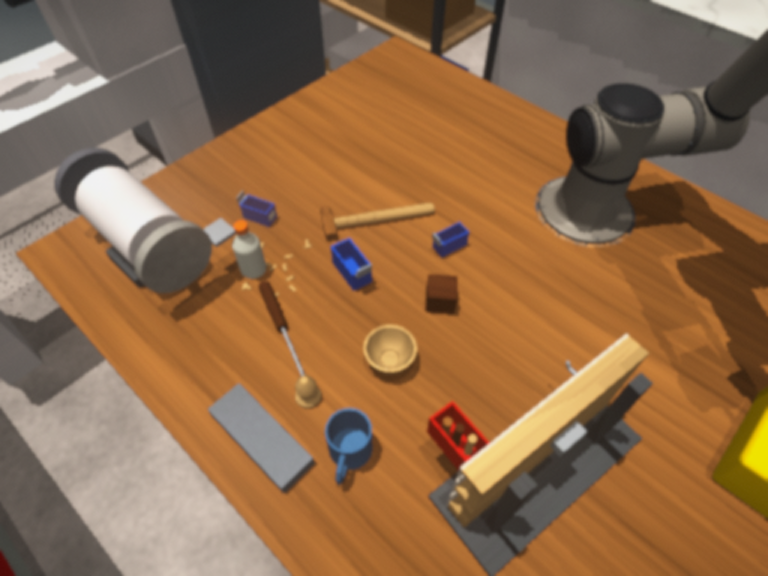

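View pics/top0.png

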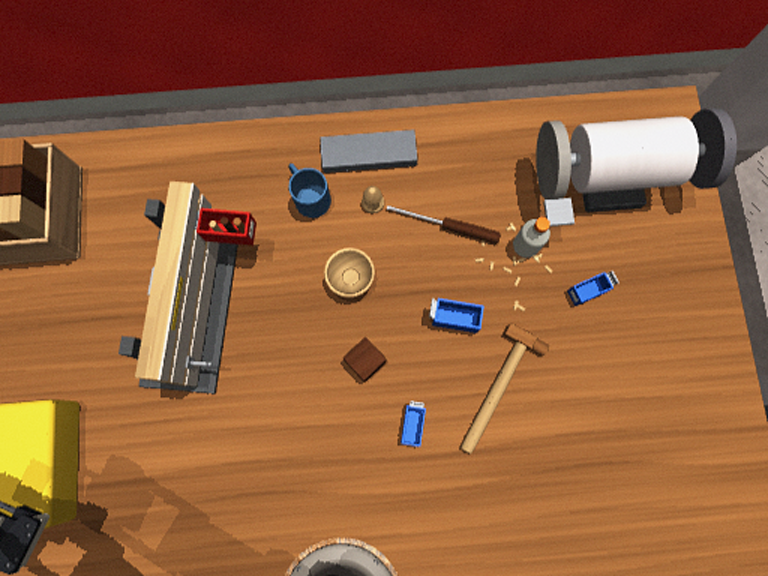

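The top view shows three blue bins, in 1.5x pixels at (457,316), (593,288) and (412,424). The middle one looks largest, and its hook faces the stand at left. I'll measure all three and enlarge the bin and stand.

```bash
python3 - <<'E'
from h import *
c=cam("top"); hsv=cv2.cvtColor(c["color"],cv2.COLOR_RGB2HSV)
m=cv2.inRange(hsv,(108,150,60),(128,255,255))
for k in cv2.findContours(m,0,1)[0]:
    if cv2.contourArea(k)<100: continue
    (u,v),_,_=r=cv2.minAreaRect(k); b=cv2.boxPoints(r)
    P=np.array([onz(c,*p,56)[:2] for p in b]); print(np.round([u,v]),np.round(P.mean(0),1),np.round(P,0).tolist(),[round(np.linalg.norm(P[i]-P[i-1])) for i in (1,2)])
im=c["color"][:,:,::-1]
a=cv2.resize(im[115:270,85:170],None,fx=3.8,fy=3.8,interpolation=cv2.INTER_CUBIC)
b=cv2.resize(im[180:310,255:420],None,fx=2.8,fy=2.8,interpolation=cv2.INTER_CUBIC)
o=np.zeros((600,800,3),np.uint8); o[:a.shape[0],:a.shape[1]]=a; o[:b.shape[0],330:330+b.shape[1]]=b
cv2.imwrite("pics/crop1.png",o)
E
```

```text
[275. 283.] [ 309.5 -160.7] [[280.0, -135.0], [347.0, -151.0], [339.0, -186.0], [272.0, -170.0]] [68, 36]
[305. 210.] [ 507.8 -265.9] [[494.0, -215.0], [545.0, -229.0], [522.0, -317.0], [471.0, -303.0]] [53, 92]
[394. 192.] [ 539.1 -530.9] [[544.0, -490.0], [569.0, -562.0], [534.0, -572.0], [509.0, -500.0]] [77, 36]
```

View pics/crop1.png

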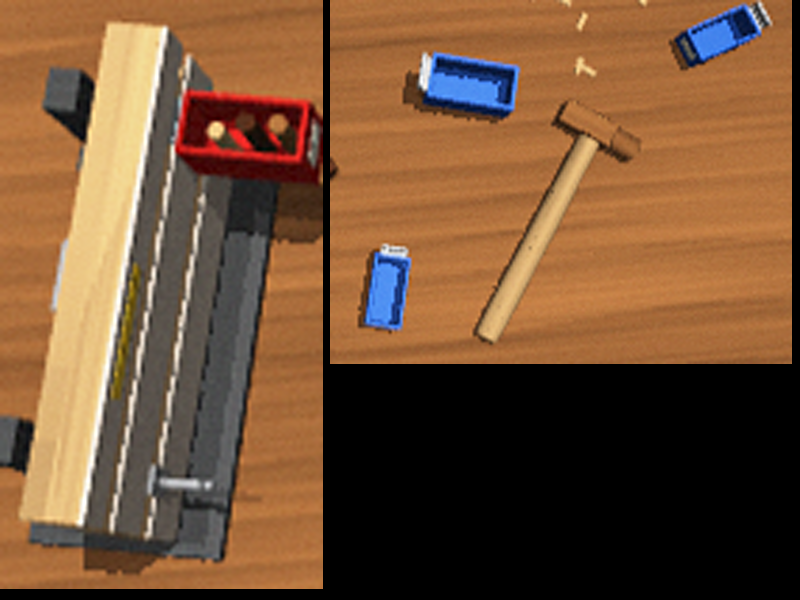

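The largest bin, crop (468,85), measures about 90x50 mm against 68x36 and 77x36 for the other two, so it is the one meant. Its white hook points towards the stand. Next I'll fix the stand's frame and find the red bin's front rim corners in both views, which gives the board's real offset.

```bash
python3 - <<'E'
from h import *
c=cam("top"); s=cam("scene")
f=lambda x,y:(85+x/3.8-.5+.13,115+y/3.8-.5+.13)
A,B=onz(c,*f(275,190),6),onz(c,*f(220,558),6); d=(A-B)[:2]; print("foot edge",A,B,"yaw of edge",np.degrees(np.arctan2(d[1],d[0])))
A,B=onz(c,*f(168,30),220),onz(c,*f(83,520),220); d=(A-B)[:2]; print("top edge",A,B,np.linalg.norm(d),np.degrees(np.arctan2(d[1],d[0])))
for z in(195,205): print("tape",z,(onz(c,*f(136,265),z)+onz(c,*f(115,395),z))/2)
for n,(p,q) in {"line2":((190,65),(112,530)),"line3":((203,190),(150,535))}.items():
    print(n,[onz(c,*f(*w),{"line2":165,"line3":90}[n]) for w in (p,q)])
im=c["color"][:,:,::-1]; i2=s["color"][:,:,::-1]
a=cv2.resize(im[130:175,120:180],None,fx=6,fy=6,interpolation=cv2.INTER_CUBIC)
b=cv2.resize(i2[255:325,275:345],None,fx=6,fy=6,interpolation=cv2.INTER_CUBIC)
o=np.zeros((430,800,3),np.uint8); o[:a.shape[0],:a.shape[1]]=a; o[:b.shape[0],370:370+b.shape[1]]=b
cv2.imwrite("pics/crop2.png",o)
E
```

```text
foot edge [694.99763437 167.44713355   6.        ] [403.30787287 218.31735585   6.        ] yaw of edge -9.8927961726286
top edge [746.69316027 185.78775523 220.        ] [419.20678732 244.28620012 220.        ] 332.67009562234716 -10.12784820960332
tape 195 [546.31176271 224.83799597 195.        ]
tape 205 [544.03174574 221.42842183 205.        ]
line2 [array([742.84090373, 187.49766531, 165.        ]), array([416.58668803, 245.2894132 , 165.        ])]
line3 [array([672.88046681, 201.56120849,  90.        ]), array([417.86372292, 244.44181842,  90.        ])]
```

View pics/crop2.png

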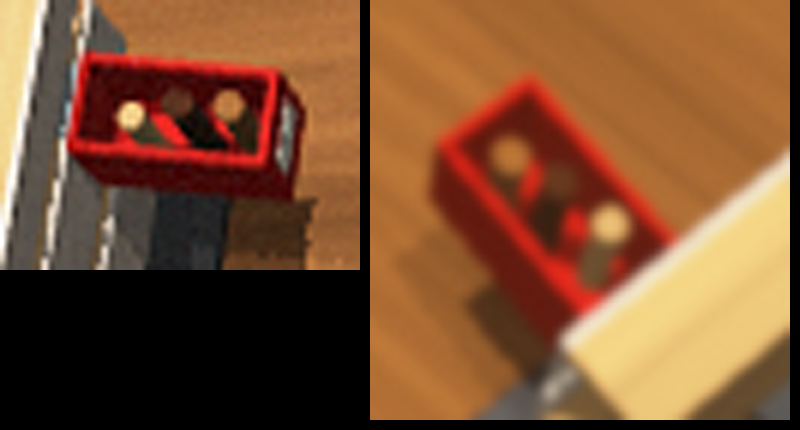

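```bash
python3 - <<'E'
from h import *
c=cam("top"); s=cam("scene")
T=lambda x,y:(120+(x+.5)/6-.5,130+(y+.5)/6-.5); S=lambda x,y:(275+(x-370+.5)/6-.5,255+(y+.5)/6-.5)
y=np.radians(80); Rs=np.array([[np.cos(y),-np.sin(y)],[np.sin(y),np.cos(y)]])
# origin: face plane 320.2 along x; along y from foot corner (403.3,218.3) at y=180 
B=Rs.T@np.array([403.3,218.3]); o=Rs@np.array([B[0]+35,B[1]-180]); print("origin",o)
for t,q in (((280,72),(440,143)),((267,160),(530,80))):
    P,e=tri(c,T(*t),s,S(*q)); print(P.round(1),"gap",e.round(1),"stand",(Rs.T@(P[:2]-o)).round(1))
for t in ((280,72),(267,160),(88,57),(70,148)):
  for z in (160,169,178):
    P=onz(c,*T(*t),z); print(t,z,(Rs.T@(P[:2]-o)).round(1))
for z in(195,205):
    P=(onz(c,85+136/3.8-.4,115+265/3.8-.4,z)+onz(c,85+115/3.8-.4,115+395/3.8-.4,z))/2; print("tape",z,Rs.T@(P[:2]-o))
E
```

```text
origin [586.64308176 221.51159938]
[708.4 104.3 161.4] gap 1.8 stand [ -94.3 -140.2]
[666.6 112.2 161.9] gap 3.6 stand [-93.8 -97.7]
(280, 72) 160 [ -94.6 -141.3]
(280, 72) 169 [ -97.1 -138.2]
(280, 72) 178 [ -99.6 -135.2]
(267, 160) 160 [-94.6 -99.4]
(267, 160) 169 [-97.1 -96.8]
(267, 160) 178 [-99.6 -94.1]
(88, 57) 160 [  -6.9 -140.4]
(88, 57) 169 [ -10.1 -137.4]
(88, 57) 178 [ -13.3 -134.4]
(70, 148) 160 [ -5.6 -96.9]
(70, 148) 169 [ -8.8 -94.3]
(70, 148) 178 [-12.1 -91.7]
tape 195 [-3.63879419 40.22628798]
tape 205 [-7.39338154 41.88030208]
```

Triangulated, the red bin's front rim puts the board about 4 mm nearer and 7 mm lower than nominal. The slat lines agree, and the tape's y matches the frame. I'll grip with the hand leaning 40° towards the bin's front, so it stands vertical when the bin is tilted 40°. Next, a helper for relative moves and a check of the hook path.

```bash
cat >> h.py <<'E'
PHI=np.radians(40); G=np.array([-5,0,44.])   # grasp point in bin frame
def Rtool(yaw,tilt=0,phi=PHI):  # tilt = bin front up
    c,s=np.cos(phi),np.sin(phi)
    return R.from_euler('ZY',[yaw,tilt]).as_matrix()@np.array([[c,0,s],[0,-1,0],[s,0,-c]])
SO=np.array([586.6,221.5,0]); SY=np.radians(80); RS=R.from_euler('Z',SY).as_matrix()
def pick(p,yaw,up=0,phi=PHI):   # TCP pose to hold bin whose origin is p
    Rt=Rtool(yaw,0,phi); return np.array(p)+R.from_euler('Z',yaw).as_matrix()@G-159*Rt[:,2]+[0,0,up],Rt
def hang(rx,y,rz,tiltdeg):      # TCP pose for hook_root at stand (rx,y,rz)
    t=np.radians(tiltdeg); Rb=RS@R.from_euler('Y',t).as_matrix(); Rt=Rtool(SY,t)
    return SO+RS@np.array([rx,y,rz])+Rb@(G-[45,0,52])-159*Rt[:,2],Rt
def rel(T,o=None):
    o=o or get_obs(); R0=R.from_euler('xyz',o["tcp_rot"]).as_matrix()
    d=R0.T@(T[0]-o["tool_pos"])/1000; w=R.from_matrix(R0.T@T[1]).as_rotvec()
    print("shift",d.round(4).tolist(),"turn",w.round(4).tolist(),"| mm",round(1000*np.linalg.norm(d)),"deg",round(np.degrees(np.linalg.norm(w))))
def root(o=None):               # hook_root in stand frame from TCP
    o=o or get_obs(); R0=R.from_euler('xyz',o["tcp_rot"]).as_matrix(); Rb=R0@Rtool(0).T
    g=o["tool_pos"]+159*R0[:,2]; r=RS.T@(g+Rb@(np.array([45,0,52])-G)-SO)
    z=RS.T@Rb[:,2]; print("t",o["time"],"root",r.round(1),"tilt",np.degrees(np.arctan2(z[0],z[2])).round(1),"F(stand)",(RS.T@o["contact_force"]).round(1),"w",round(o["grip_width"],1))
E
python3 - <<'E'
from h import *
dn=lambda yaw:R.from_euler('xyz',[np.pi,0,yaw]).as_matrix()
rel((np.array([330,240,450.]),dn(2.1))); rel((np.array([430,0,450.]),dn(1.5)))
# hook path clearances: polygon vs slats/hollow, units mm relative to real edge
def pts():
    L=[]
    for (a,b) in [((0,0),(11,0)),((11,0),(11,22)),((11,22),(7,22)),((7,22),(7,4)),((7,4),(0,4)),((0,4),(0,-52))]:
        L+= [np.array(a)+(np.array(b)-a)*k for k in np.linspace(0,1,25)]
    return np.array(L,float)
Q=pts()
def box(p,x0,x1,z0,z1):
    cx=np.array([(x0+x1)/2,(z0+z1)/2]);h=np.array([(x1-x0)/2,(z1-z0)/2]);q=abs(p-cx)-h
    return (np.linalg.norm(np.maximum(q,0),axis=1)+np.minimum(q.max(1),0)).min()
def clr(rx,rz,t):
    t=np.radians(t);p=np.c_[Q[:,0]*np.cos(t)+Q[:,1]*np.sin(t)+rx,-Q[:,0]*np.sin(t)+Q[:,1]*np.cos(t)+rz]
    return min(box(p,0,4,-60,0),box(p,0,4,18,60),box(p,26,40,-60,60),box(p,0,40,44,60),box(p,0,40,-60,-23))
for t in (50,40,30,20,10,5):
  print(t)
  for rx in (-24,-20,-16,-12,-8,-6,-4,-3,-2,-1):
    v=[(clr(rx,z,t),z) for z in np.arange(-12,18,.5)]; b=max(v); print("  rx",rx,"best z",b[1],"clr",round(b[0],1))
E
```

```text
shift [-0.1856, -0.1616, -0.0454] turn [-0.0003, 0.0, 0.5718] | mm 250 deg 33
shift [-0.3834, -0.3303, -0.0453] turn [-0.0003, 0.0001, 1.1718] | mm 508 deg 67
50
  rx -24 best z 3.0 clr 6.7
  rx -20 best z 4.0 clr 4.9
  rx -16 best z 5.5 clr 3.5
  rx -12 best z 9.0 clr 3.6
  rx -8 best z 12.0 clr 3.7
  rx -6 best z 12.5 clr 4.1
  rx -4 best z 12.0 clr 3.6
  rx -3 best z 12.0 clr 3.4
  rx -2 best z 12.0 clr 3.4
  rx -1 best z 12.0 clr 3.1
40
  rx -24 best z 0.0 clr 7.2
  rx -20 best z 1.0 clr 4.7
  rx -16 best z 2.5 clr 2.9
  rx -12 best z 6.5 clr 2.1
  rx -8 best z 10.0 clr 2.9
  rx -6 best z 11.0 clr 3.9
  rx -4 best z 11.0 clr 4.0
  rx -3 best z 11.0 clr 4.0
  rx -2 best z 10.5 clr 4.2
  rx -1 best z 10.5 clr 4.4
30
  rx -24 best z -3.0 clr 8.2
  rx -20 best z -2.0 clr 5.3
  rx -16 best z -0.5 clr 2.6
  rx -12 best z 3.0 clr 0.7
  rx -8 best z 7.5 clr 1.9
  rx -6 best z 8.5 clr 3.0
  rx -4 best z 9.5 clr 4.3
  rx -3 best z 9.5 clr 4.7
  rx -2 best z 9.5 clr 5.0
  rx -1 best z 9.0 clr 5.3
20
  rx -24 best z -6.0 clr 9.4
  rx -20 best z -5.0 clr 6.1
  rx -16 best z -3.0 clr 3.0
  rx -12 best z -0.5 clr 0.1
  rx -8 best z 4.5 clr 0.3
  rx -6 best z 5.5 clr 1.8
  rx -4 best z 6.5 clr 3.4
  rx -3 best z 7.0 clr 4.2
  rx -2 best z 8.0 clr 4.7
  rx -1 best z 9.5 clr 4.3
10
  rx -24 best z -8.0 clr 11.2
  rx -20 best z -7.0 clr 7.5
  rx -16 best z -5.5 clr 3.8
  rx -12 best z -3.0 clr 0.4
  rx -8 best z 0.5 clr -1.5
  rx -6 best z 2.0 clr -0.0
  rx -4 best z 3.5 clr 1.7
  rx -3 best z 4.0 clr 2.5
  rx -2 best z 6.5 clr 3.1
  rx -1 best z 11.0 clr 3.0
5
  rx -24 best z -8.0 clr 12.2
  rx -20 best z -7.5 clr 8.3
  rx -16 best z -6.5 clr 4.4
  rx -12 best z -4.0 clr 0.6
  rx -8 best z 17.5 clr -1.9
  rx -6 best z 0.0 clr -1.2
  rx -4 best z 1.5 clr 0.5
  rx -3 best z 2.0 clr 1.4
  rx -2 best z 3.5 clr 2.3
  rx -1 best z 11.5 clr 2.1
```

```bash
python3 -m pendant '[[[-0.03,-0.026,-0.01],[0,0,0.1],0.0918],[[-0.065,-0.055,-0.02],[0,0,0.2],0.0918],[[-0.1,-0.085,-0.03],[0,0,0.3],0.0918],[[-0.13,-0.113,-0.04],[0,0,0.4],0.0918],[[-0.16,-0.14,-0.045],[0,0,0.5],0.0918],[[-0.19,-0.165,-0.045],[0,0,0.6],0.0918],[[-0.22,-0.19,-0.045],[0,0,0.7],0.0918],[[-0.25,-0.215,-0.045],[0,0,0.8],0.0918],[[-0.28,-0.24,-0.045],[0,0,0.9],0.0918],[[-0.31,-0.267,-0.045],[0,0,1.0],0.0918]]'
python3 - <<'E'
from h import *
print(get_obs()["joint_positions"].round(2))
rel(pick([511,-267,0],1.314,up=120))
E
```

```text
time: 1.18
tool_pos: [393.5, 87.7, 450.0]
tcp_rot: [3.14, -0.0, 1.667]
contact_force: [1.4, 0.4, 0.7]
grip_width: 91.8
[ 0.03  0.08  1.74  0.    1.32 -0.07]
shift [-0.4649, 0.0458, 0.1643] turn [-0.122, 0.6905, 0.3387] | mm 495 deg 45
```

```bash
python3 -m pendant '[[[-0.037,0.004,0.013],[-0.01,0.055,0.027],0.0918],[[-0.074,0.008,0.026],[-0.02,0.11,0.054],0.0918],[[-0.112,0.011,0.039],[-0.03,0.166,0.081],0.0918],[[-0.149,0.015,0.053],[-0.04,0.221,0.108],0.0918],[[-0.186,0.018,0.066],[-0.05,0.276,0.136],0.0918],[[-0.223,0.022,0.079],[-0.06,0.331,0.163],0.0918],[[-0.26,0.026,0.092],[-0.068,0.387,0.19],0.0918],[[-0.298,0.029,0.105],[-0.078,0.442,0.217],0.0918],[[-0.335,0.033,0.118],[-0.088,0.497,0.244],0.0918],[[-0.372,0.037,0.131],[-0.098,0.552,0.271],0.0918]]'
python3 - <<'E'
from h import *
print(get_obs()["joint_positions"].round(2)); rel(pick([511,-267,0],1.314,up=90))
E
```

```text
time: 2.02
tool_pos: [467.4, -278.8, 318.0]
tcp_rot: [3.118, -0.561, 1.398]
contact_force: [0.6, -0.1, 0.3]
grip_width: 91.9
[-0.8   0.53  1.54  0.47  1.42 -0.77]
shift [-0.1074, 0.0317, 0.0067] turn [-0.0264, 0.1362, 0.0698] | mm 112 deg 9
```

```bash
python3 -m pendant '[[[-0.027,0.008,0.002],[-0.007,0.034,0.017],0.0918],[[-0.054,0.016,0.003],[-0.013,0.068,0.035],0.0918],[[-0.08,0.024,0.005],[-0.02,0.102,0.052],0.0918],[[-0.107,0.0315,0.007],[-0.026,0.136,0.07],0.0918],[[-0.107,0.0315,0.007],[-0.026,0.136,0.07],0.0918],[[-0.107,0.0315,0.007],[-0.026,0.136,0.07],0.0918]]'
python3 - <<'E'
from h import *
print(get_obs()["joint_positions"].round(2)); rel(pick([511,-267,0],1.314))
c=cam("top"); hsv=cv2.cvtColor(c["color"],cv2.COLOR_RGB2HSV)
im=c["color"][:,:,::-1]; b=cv2.resize(im[150:290,230:390],None,fx=4,fy=4,interpolation=cv2.INTER_CUBIC)
Rb=R.from_euler('Z',1.314).as_matrix()
P=[np.array([511,-267,0])+Rb@np.array(q) for q in ([45,23,56],[45,-23,56],[-45,-23,56],[-45,23,56.])]
for u,v in proj(c,P): cv2.circle(b,(int((u-230+.5)*4),int((v-150+.5)*4)),4,(0,255,0),1)
cv2.imwrite("pics/bin.png",b)
E
```

```text
time: 2.52
tool_pos: [483.5, -369.1, 255.0]
tcp_rot: [-3.138, -0.697, 1.312]
contact_force: [-0.8, 0.6, 0.9]
grip_width: 91.8
[-0.9   0.74  1.37  0.54  1.51 -0.81]
shift [-0.0584, 0.001, 0.0674] turn [-0.0026, 0.0014, -0.0013] | mm 89 deg 0
```

View pics/bin.png

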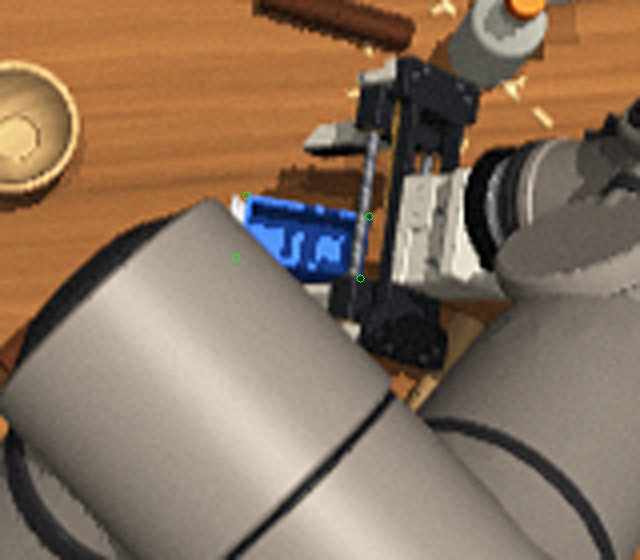

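The green projected rim corners sit on the bin, with crop corners near (246,196), (369,216) and (360,278). Before descending I'll check how close the glue and mallet are to the hand.

```bash
python3 - <<'E'
from h import *
c=cam("top"); Rb=R.from_euler('Z',1.314).as_matrix()
for n,u,v,z in (("gluecap",543/1.5,224/1.5,140),("gluebase",525/1.5,250/1.5,0),("mallet head",512/1.5,333/1.5,30),("mallet head2",545/1.5,350/1.5,30),("handle",495/1.5,395/1.5,20)):
    P=onz(c,u,v,z); print(n,P.round(0),"bin frame",(Rb.T@(P-[511,-267,0])).round(0))
E
```

```text
gluecap [ 649. -430.  140.] bin frame [-122. -175.  140.]
gluebase [ 641. -427.    0.] bin frame [-122. -166.    0.]
mallet head [ 467. -371.   30.] bin frame [-112.   16.   30.]
mallet head2 [ 429. -431.   30.] bin frame [-179.   38.   30.]
handle [ 352. -326.   20.] bin frame [-97. 139.  20.]
```

```bash
python3 -m pendant '[[[-0.0195,0,0.0225],[0,0,0],0.0918],[[-0.039,0.001,0.045],[0,0,0],0.0918],[[-0.0584,0.001,0.0674],[0,0,0],0.0918],[[-0.0584,0.001,0.0674],[0,0,0],0.0918],[[-0.0584,0.001,0.0674],[0,0,0],0.03],[[-0.0584,0.001,0.0674],[0,0,0],0.03],[[-0.0584,0.001,0.0674],[0,0,0],0.03],[[-0.0584,0.001,0.0674],[0,0,0],0.03],[[-0.0584,0.001,0.0674],[0,0,0],0.03],[[-0.0584,0.001,0.0674],[0,0,0],0.03]]'
python3 -m pendant '[[[0,0,0],[0,0,0],0.03],[[0,0,0],[0,0,0],0.03],[[0.014,0,-0.016],[0,0,0],0.03],[[0.032,0,-0.038],[0,0,0],0.03],[[0.058,0,-0.069],[0,0,0],0.03],[[0.058,0,-0.069],[0,0,0],0.03],[[0.058,0,-0.069],[0,0,0],0.03]]'
python3 - <<'E'
from h import *
root()
c=cam("top"); s=cam("scene"); im=c["color"][150:290,230:390,::-1]; i2=s["color"][130:250,180:330,::-1]
a=cv2.resize(im,None,fx=2.5,fy=2.5);b=cv2.resize(i2,None,fx=2.6,fy=2.6); o=np.zeros((360,800,3),np.uint8);o[:a.shape[0],:a.shape[1]]=a;o[:b.shape[0],405:405+b.shape[1]]=b
cv2.imwrite("pics/held.png",o)
E
```

```text
time: 3.45
tool_pos: [484.5, -370.1, 168.5]
tcp_rot: [3.141, -0.694, 1.317]
contact_force: [-0.0, 0.4, 1.3]
grip_width: 56.2
time: 4.03
tool_pos: [484.7, -370.1, 259.6]
tcp_rot: [3.138, -0.692, 1.319]
contact_force: [0.1, 0.4, -2.3]
grip_width: 45.8
t 4.0333 root [-449.3  -14.9  144.9] tilt 0.4 F(stand) [ 0.4  0.  -2.3] w 45.8
```

View pics/held.png

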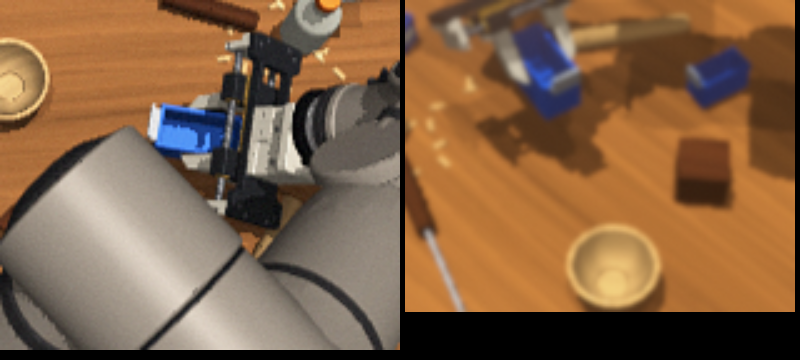

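```bash
sed -i 's/^PHI=.*/PHI=np.radians(40); G=np.array([-4.2,0,46.7])/' h.py; python3 - <<'E'
from h import *
root(); T=hang(-70,40,170,50); print(T[0]); rel(T); rel(hang(-180,35,180,25))
E
```

```text
t 4.1333 root [-449.2  -13.6  139.7] tilt 0.1 F(stand) [-0.2 -0.2 -2.8] w 45.7
[533.65008658 151.556938   360.867045  ]
shift [0.4634, -0.0836, 0.2512] turn [0.0192, -0.8698, -0.0805] | mm 534 deg 50
shift [0.3112, -0.0634, 0.1388] turn [0.0353, -0.4337, -0.0727] | mm 347 deg 25
```

```bash
python3 -m pendant '[[[0.02,-0.004,0.009],[0.002,-0.03,-0.005],0.03],[[0.05,-0.01,0.022],[0.006,-0.07,-0.012],0.03],[[0.085,-0.017,0.038],[0.01,-0.12,-0.02],0.03],[[0.12,-0.024,0.054],[0.014,-0.165,-0.028],0.03],[[0.155,-0.032,0.07],[0.018,-0.215,-0.036],0.03],[[0.19,-0.039,0.086],[0.022,-0.265,-0.045],0.03],[[0.225,-0.046,0.101],[0.026,-0.315,-0.053],0.03],[[0.26,-0.053,0.116],[0.03,-0.365,-0.061],0.03],[[0.29,-0.059,0.13],[0.033,-0.405,-0.068],0.03],[[0.311,-0.063,0.139],[0.035,-0.434,-0.073],0.03]]'
python3 - <<'E'
from h import *
root();rel(hang(-60,40,165,50))
E
```

```text
time: 4.97
tool_pos: [505.6, -33.6, 349.3]
tcp_rot: [-3.14, -0.26, 1.398]
contact_force: [0.5, -0.0, -2.2]
grip_width: 45.5
t 4.9667 root [-177.6   36.   179.5] tilt 25.1 F(stand) [ 0.1 -0.5 -2.2] w 45.5
shift [0.1923, -0.004, 0.0444] turn [-0.0014, -0.4347, 0.0024] | mm 197 deg 25
```

```bash
python3 -m pendant '[[[0.028,0,0.006],[0,-0.06,0],0.03],[[0.056,-0.001,0.013],[0,-0.125,0],0.03],[[0.084,-0.002,0.019],[0,-0.19,0],0.03],[[0.112,-0.002,0.026],[-0.001,-0.255,0.001],0.03],[[0.14,-0.003,0.032],[-0.001,-0.32,0.001],0.03],[[0.168,-0.003,0.039],[-0.001,-0.38,0.002],0.03],[[0.192,-0.004,0.044],[-0.001,-0.435,0.002],0.03],[[0.192,-0.004,0.044],[-0.001,-0.435,0.002],0.03],[[0.192,-0.004,0.044],[-0.001,-0.435,0.002],0.03]]'
python3 - <<'E'
from h import *
root()
o=get_obs(); print(o["joint_positions"].round(2)); R0=R.from_euler('xyz',o["tcp_rot"]).as_matrix(); Rb=R0@Rtool(0).T; g=o["tool_pos"]+159*R0[:,2]
P=[g+Rb@(np.array(q)-G) for q in ([56,17,74],[56,-17,74],[45,23,56],[45,-23,56],[-45,-23,56.],[-45,23,56])]
c=cam("top"); s=cam("scene"); out=np.zeros((600,800,3),np.uint8)
for k,(cc,(x0,y0,x1,y1)) in enumerate(((c,(85,110,185,260)),(s,(270,180,410,320)))):
    f=(4,2.85)[k]; b=cv2.resize(cc["color"][y0:y1,x0:x1,::-1],None,fx=f,fy=f,interpolation=cv2.INTER_CUBIC)
    for i,(u,v) in enumerate(proj(cc,P)): cv2.circle(b,(int((u-x0+.5)*f),int((v-y0+.5)*f)),3,(0,255,0) if i<2 else (0,255,255),1)
    out[:b.shape[0],400*k:400*k+b.shape[1]]=b[:, :400]
cv2.imwrite("pics/pre.png",out)
E
```

```text
time: 5.72
tool_pos: [536.1, 159.4, 355.0]
tcp_rot: [-3.14, 0.175, 1.398]
contact_force: [0.3, 0.3, -2.7]
grip_width: 45.6
t 5.7167 root [-62.   39.3 164.1] tilt 50.0 F(stand) [ 0.3 -0.3 -2.7] w 45.6
[ 0.19  0.47  1.47 -0.17  1.27  0.42]
```

View pics/pre.png

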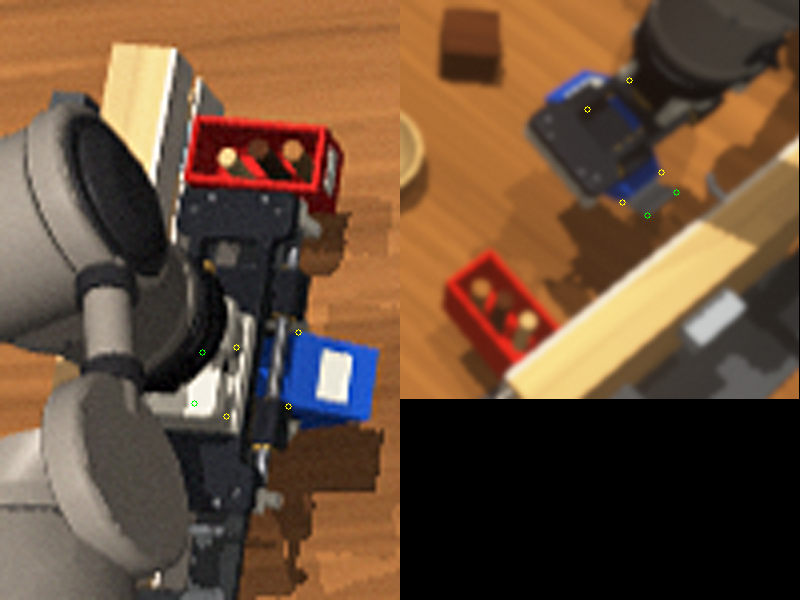

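The prediction and picture agree to about 3 mm: lip predicted at (647,215) to (676,192) in the scene crop, seen at about (640,210) to (675,190). Now I'll feel the way in, in stages.

```bash
python3 - <<'E'
from h import *
for a in((-34,160),(-28,161),(-24,162)): rel(hang(a[0],40,a[1],50))
E
```

```text
shift [0.0302, -0.0015, -0.0004] turn [-0.0007, -0.0001, -0.0019] | mm 30 deg 0
shift [0.036, -0.0015, -0.0024] turn [-0.0007, -0.0001, -0.0019] | mm 36 deg 0
shift [0.0397, -0.0015, -0.0041] turn [-0.0007, -0.0001, -0.0019] | mm 40 deg 0
```

```bash
python3 -m pendant '[[[0.01,0,0],[0,0,0],0.03],[[0.02,-0.001,0],[0,0,0],0.03],[[0.027,-0.0015,-0.0003],[0,0,-0.002],0.03],[[0.0302,-0.0015,-0.0004],[0,0,-0.002],0.03],[[0.0302,-0.0015,-0.0004],[0,0,-0.002],0.03]]'
python3 - <<'E'
from h import *
root()
for a in((-28,161),(-24,162)): rel(hang(a[0],40,a[1],50))
s=cam("scene"); save(s,"s1.png",(320,200,420,290),6)
E
```

```text
time: 6.23
tool_pos: [540.2, 188.3, 352.2]
tcp_rot: [3.139, 0.174, 1.397]
contact_force: [-0.1, 0.4, -1.6]
grip_width: 45.4
t 6.2333 root [-32.5  39.5 161.3] tilt 50.0 F(stand) [ 0.4  0.1 -1.6] w 45.4
shift [0.0047, -0.0001, -0.0005] turn [0.0024, -0.0008, 0.0004] | mm 5 deg 0
shift [0.0085, -0.0001, -0.0022] turn [0.0024, -0.0008, 0.0004] | mm 9 deg 0
```

View pics/s1.png

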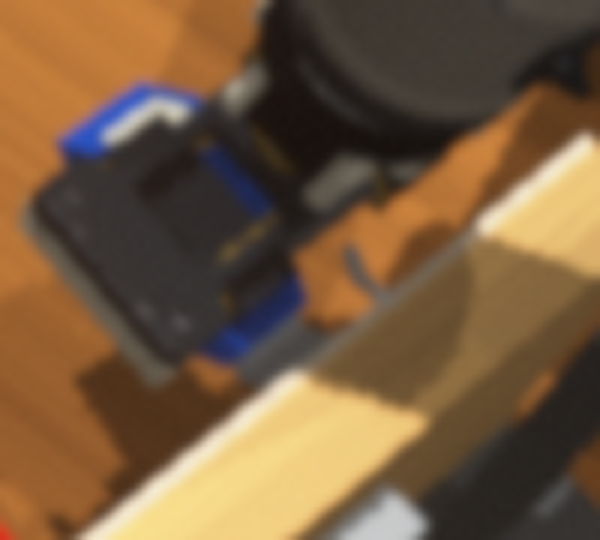

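The lip's tip is now hidden behind the board's top edge at about (270,360), so from here I go by force.

```bash
python3 -m pendant '[[[0.002,0,0],[0.001,0,0],0.03],[[0.004,0,-0.0005],[0.002,0,0],0.03],[[0.0055,0,-0.0008],[0.002,0,0],0.03],[[0.007,0,-0.0014],[0.002,0,0],0.03],[[0.007,0,-0.0014],[0.002,0,0],0.03]]'; python3 - <<'E'
from h import *
root()
for a in((-22,163),(-20,163.5),(-16,166)): rel(hang(a[0],40,a[1],50))
E
```

```text
time: 6.7
tool_pos: [541.5, 194.8, 352.7]
tcp_rot: [3.141, 0.174, 1.396]
contact_force: [-1.1, -0.5, -2.5]
grip_width: 46.0
t 6.7 root [-25.9  39.7 161.9] tilt 50.0 F(stand) [-0.7  1.  -2.5] w 46.0
shift [0.0038, -0.0002, -0.0018] turn [0.0007, -0.0008, -0.0004] | mm 4 deg 0
shift [0.0057, -0.0002, -0.0027] turn [0.0007, -0.0008, -0.0004] | mm 6 deg 0
shift [0.0092, -0.0002, -0.0058] turn [0.0007, -0.0008, -0.0004] | mm 11 deg 0
```

```bash
python3 -m pendant '[[[0.0015,0,-0.0006],[0,0,0],0.03],[[0.003,0,-0.0013],[0,0,0],0.03],[[0.0045,0,-0.002],[0,0,0],0.03],[[0.0057,0,-0.0027],[0,0,0],0.03],[[0.0057,0,-0.0027],[0,0,0],0.03]]'; python3 - <<'E'
from h import *
root()
for a in((-20,160),(-16,167)): rel(hang(a[0],40,a[1],50))
E
```

```text
time: 7.12
tool_pos: [542.5, 200.9, 354.4]
tcp_rot: [3.141, 0.174, 1.396]
contact_force: [0.6, 0.3, -1.8]
grip_width: 45.7
t 7.1167 root [-19.7  39.7 163.5] tilt 50.0 F(stand) [ 0.4 -0.6 -1.8] w 45.7
shift [0.0005, -0.0002, 0.0035] turn [0.0007, -0.0008, -0.0002] | mm 4 deg 0
shift [0.0032, -0.0002, -0.0041] turn [0.0007, -0.0008, -0.0002] | mm 5 deg 0
```

```bash
python3 -m pendant '[[[0,0,0.001],[0,0,0],0.03],[[0.0003,0,0.002],[0,0,0],0.03],[[0.0004,0,0.003],[0,0,0],0.03],[[0.0004,0,0.003],[0,0,0],0.03]]'; python3 -c "
from h import *
root()"; python3 -m pendant '[[[0,0,0.001],[0,0,0],0.03],[[0.0003,0,0.002],[0,0,0],0.03],[[0.0003,0,0.002],[0,0,0],0.03]]'; python3 -c "
from h import *
root()"
```

```text
time: 7.45
tool_pos: [542.4, 200.4, 351.0]
tcp_rot: [3.141, 0.174, 1.396]
contact_force: [0.1, -0.2, -1.8]
grip_width: 45.8
t 7.45 root [-20.3  39.8 160.1] tilt 50.0 F(stand) [-0.1 -0.1 -1.8] w 45.8
time: 7.7
tool_pos: [542.4, 200.1, 350.0]
tcp_rot: [3.14, 0.174, 1.396]
contact_force: [-2.7, -2.7, 3.9]
grip_width: 45.7
t 7.7 root [-20.6  39.6 159.1] tilt 50.0 F(stand) [-3.2  2.2  3.9] w 45.7
```

Contact came at root z ≈159. Taken with the lip's slope, that puts the slot's lower edge at 158.7 for a face at -4, matching the visual estimate. Going in along the clearance path.

```bash
python3 - <<'E'
from h import *
for a in((-20,164),(-16,167.5),(-12,170.5)): rel(hang(a[0],40,a[1],50))
E
```

```text
shift [-0.0002, -0.0002, -0.0049] turn [0.0011, -0.0001, -0.0006] | mm 5 deg 0
shift [0.0031, -0.0002, -0.0091] turn [0.0011, -0.0001, -0.0006] | mm 10 deg 0
shift [0.0065, -0.0002, -0.0127] turn [0.0011, -0.0001, -0.0006] | mm 14 deg 0
```

```bash
python3 -m pendant '[[[0,0,-0.0025],[0,0,0],0.03],[[0,0,-0.005],[0,0,0],0.03],[[0.0015,0,-0.007],[0,0,0],0.03],[[0.0031,0,-0.0091],[0,0,0],0.03],[[0.0031,0,-0.0091],[0,0,0],0.03]]'; python3 - <<'E'
from h import *
root()
for a in((-12,170.5),(-8,170.7)): rel(hang(a[0],40,a[1],50))
E
```

```text
time: 8.12
tool_pos: [543.4, 205.5, 357.9]
tcp_rot: [3.141, 0.173, 1.396]
contact_force: [-0.1, 0.0, -1.8]
grip_width: 46.0
t 8.1167 root [-15.   39.6 167.1] tilt 49.9 F(stand) [ 0.   0.1 -1.8] w 46.0
shift [0.0026, -0.0002, -0.004] turn [0.001, -0.0012, -0.0002] | mm 5 deg 0
shift [0.0065, -0.0002, -0.0048] turn [0.001, -0.0012, -0.0002] | mm 8 deg 0
```

```bash
python3 -m pendant '[[[0.0009,0,-0.0014],[0,0,0],0.03],[[0.0018,0,-0.0028],[0,0,0],0.03],[[0.0026,0,-0.004],[0,0,0],0.03],[[0.0026,0,-0.004],[0,0,0],0.03]]';python3 -c "
from h import *
root()"; python3 -m pendant '[[[0.0013,0,-0.0003],[0,0,0],0.03],[[0.0026,0,-0.0006],[0,0,0],0.03],[[0.0036,0,-0.0008],[0,0,0],0.03],[[0.0036,0,-0.0008],[0,0,0],0.03]]';python3 - <<'E'
from h import *
root()
for a in((-7,170,40),(-7,168,30),(-6.5,166.5,20)): rel(hang(a[0],40,a[1],a[2]))
E
```

```text
time: 8.45
tool_pos: [543.9, 208.4, 361.3]
tcp_rot: [3.141, 0.174, 1.396]
contact_force: [-0.1, 0.6, -2.0]
grip_width: 45.5
t 8.45 root [-12.1  39.6 170.5] tilt 49.9 F(stand) [ 0.6  0.2 -2. ] w 45.5
time: 8.78
tool_pos: [544.5, 212.0, 361.2]
tcp_rot: [3.141, 0.174, 1.396]
contact_force: [0.2, -0.5, -1.8]
grip_width: 45.8
t 8.7833 root [ -8.4  39.8 170.4] tilt 50.0 F(stand) [-0.5 -0.3 -1.8] w 45.8
shift [-0.0302, -0.0002, 0.01] turn [0.0004, 0.1738, -0.0002] | mm 32 deg 10
shift [-0.0594, -0.0002, 0.0273] turn [0.0005, 0.3483, -0.0002] | mm 65 deg 20
shift [-0.0851, -0.0002, 0.0489] turn [0.0005, 0.5229, -0.0001] | mm 98 deg 30
```

```bash
python3 - <<'E'
from h import *
for a in((-8,170.3,46),(-7.5,170,42),(-7,169.5,38),(-7,168.8,34),(-7,168,30)): rel(hang(a[0],40,a[1],a[2]))
E
```

```text
shift [-0.0124, -0.0002, 0.0033] turn [0.0004, 0.0691, -0.0002] | mm 13 deg 4
shift [-0.0245, -0.0002, 0.0077] turn [0.0004, 0.1389, -0.0002] | mm 26 deg 8
shift [-0.0362, -0.0002, 0.0132] turn [0.0004, 0.2087, -0.0002] | mm 39 deg 12
shift [-0.048, -0.0002, 0.0198] turn [0.0004, 0.2785, -0.0002] | mm 52 deg 16
shift [-0.0594, -0.0002, 0.0273] turn [0.0005, 0.3483, -0.0002] | mm 65 deg 20
```

```bash
python3 -m pendant '[[[-0.006,0,0.0014],[0,0.034,0],0.03],[[-0.0124,0,0.0033],[0,0.069,0],0.03],[[-0.0185,0,0.0054],[0,0.104,0],0.03],[[-0.0245,0,0.0077],[0,0.139,0],0.03],[[-0.0362,0,0.0132],[0,0.209,0],0.03],[[-0.0362,0,0.0132],[0,0.209,0],0.03]]';python3 -c "
from h import *
root()"; python3 - <<'E'
from h import *
for a in((-7,168.8,34),(-7,168,30),(-6.8,167.5,26),(-6.5,167,22),(-6,166,18)): rel(hang(a[0],40,a[1],a[2]))
E
```

```text
time: 9.28
tool_pos: [537.5, 172.8, 354.1]
tcp_rot: [-3.141, -0.036, 1.394]
contact_force: [-0.0, -0.4, -2.5]
grip_width: 45.7
t 9.2833 root [ -8.6  39.9 169.2] tilt 37.9 F(stand) [-0.4 -0.  -2.5] w 45.7
shift [-0.011, -0.0001, 0.0037] turn [-0.0003, 0.0683, -0.0021] | mm 12 deg 4
shift [-0.0237, -0.0001, 0.0087] turn [-0.0003, 0.1381, -0.0021] | mm 25 deg 8
shift [-0.0359, -0.0001, 0.0142] turn [-0.0002, 0.2079, -0.0021] | mm 39 deg 12
shift [-0.0476, -0.0, 0.0207] turn [-0.0001, 0.2777, -0.0021] | mm 52 deg 16
shift [-0.0586, -0.0, 0.0284] turn [-0.0001, 0.3476, -0.0021] | mm 65 deg 20
```

```bash
python3 -m pendant '[[[-0.005,0,0.0017],[0,0.034,0],0.03],[[-0.011,0,0.0037],[0,0.068,0],0.03],[[-0.0237,0,0.0087],[0,0.138,0],0.03],[[-0.0359,0,0.0142],[0,0.208,0],0.03],[[-0.0359,0,0.0142],[0,0.208,0],0.03],[[-0.0359,0,0.0142],[0,0.208,0],0.03]]';python3 - <<'E'
from h import *
root()
for a in((-6.5,166.5,22),(-6.2,165.8,18),(-6,165,14),(-6,164.5,11)): rel(hang(a[0],40,a[1],a[2]))
E
```

```text
time: 9.78
tool_pos: [531.8, 139.3, 339.1]
tcp_rot: [-3.141, -0.24, 1.394]
contact_force: [-0.2, 1.0, -1.5]
grip_width: 45.5
t 9.7833 root [ -6.2  39.7 167.6] tilt 26.2 F(stand) [ 1.   0.3 -1.5] w 45.5
shift [-0.0142, -0.0003, 0.0046] turn [-0.0003, 0.0741, -0.0019] | mm 15 deg 4
shift [-0.0268, -0.0002, 0.0096] turn [-0.0002, 0.1439, -0.0019] | mm 28 deg 8
shift [-0.0391, -0.0002, 0.0156] turn [-0.0002, 0.2138, -0.0019] | mm 42 deg 12
shift [-0.0481, -0.0002, 0.0205] turn [-0.0001, 0.2661, -0.0019] | mm 52 deg 15
```

```bash
python3 -m pendant '[[[-0.007,0,0.0022],[0,0.037,0],0.03],[[-0.0142,0,0.0046],[0,0.074,0],0.03],[[-0.0205,0,0.007],[0,0.109,0],0.03],[[-0.0268,0,0.0096],[0,0.144,-0.001],0.03],[[-0.0268,0,0.0096],[0,0.144,-0.001],0.03]]';python3 - <<'E'
from h import *
root()
for a in((-6,165,14),(-6,164.3,11),(-5.8,163.5,8)): rel(hang(a[0],40,a[1],a[2]))
E
```

```text
time: 10.2
tool_pos: [527.6, 116.4, 323.0]
tcp_rot: [-3.141, -0.386, 1.397]
contact_force: [-0.0, -0.6, -2.4]
grip_width: 45.5
t 10.2 root [ -5.5  40.1 165.6] tilt 17.9 F(stand) [-0.6 -0.1 -2.4] w 45.5
shift [-0.0133, -0.0002, 0.0036] turn [-0.0012, 0.0682, 0.0008] | mm 14 deg 4
shift [-0.0231, -0.0002, 0.0073] turn [-0.0012, 0.1206, 0.0008] | mm 24 deg 7
shift [-0.0325, -0.0002, 0.0117] turn [-0.0012, 0.1729, 0.0007] | mm 35 deg 10
```

```bash
python3 -m pendant '[[[-0.007,0,0.0018],[0,0.034,0],0.03],[[-0.0133,0,0.0036],[-0.001,0.068,0],0.03],[[-0.018,0,0.0054],[-0.001,0.094,0],0.03],[[-0.0231,0,0.0073],[-0.001,0.121,0],0.03],[[-0.0231,0,0.0073],[-0.001,0.121,0],0.03]]';python3 - <<'E'
from h import *
root()
for a in((-5.8,163.5,8),(-5.7,162.5,5),(-5.5,161.5,3),(-5.5,161,1)): rel(hang(a[0],40,a[1],a[2]))
E
```

```text
time: 10.62
tool_pos: [524.5, 98.2, 307.6]
tcp_rot: [3.141, -0.506, 1.397]
contact_force: [0.2, 0.0, -2.2]
grip_width: 45.9
t 10.6167 root [ -5.8  39.9 164.4] tilt 11.0 F(stand) [ 0.1 -0.2 -2.2] w 45.9
shift [-0.0101, -0.0002, 0.0031] turn [-0.0004, 0.0522, 0.0011] | mm 11 deg 3
shift [-0.0201, -0.0002, 0.007] turn [-0.0005, 0.1045, 0.001] | mm 21 deg 6
shift [-0.0267, -0.0003, 0.0102] turn [-0.0005, 0.1394, 0.001] | mm 29 deg 8
shift [-0.0331, -0.0003, 0.013] turn [-0.0005, 0.1743, 0.001] | mm 36 deg 10
```

```bash
python3 -m pendant '[[[-0.005,0,0.0015],[0,0.026,0],0.03],[[-0.0101,0,0.0031],[0,0.052,0.001],0.03],[[-0.015,0,0.005],[0,0.078,0.001],0.03],[[-0.0201,0,0.007],[0,0.1045,0.001],0.03],[[-0.0201,0,0.007],[0,0.1045,0.001],0.03]]';python3 - <<'E'
from h import *
root()
for a in((-5.5,161.8,3),(-5.5,161.3,1.5),(-5.5,161,0)): rel(hang(a[0],40,a[1],a[2]))
E
```

```text
time: 11.03
tool_pos: [522.0, 84.3, 291.6]
tcp_rot: [-3.141, -0.611, 1.396]
contact_force: [-0.5, 0.1, -3.2]
grip_width: 46.0
t 11.0333 root [ -5.7  39.9 162.4] tilt 5.0 F(stand) [ 0.1  0.5 -3.2] w 46.0
shift [-0.0067, -0.0002, 0.0021] turn [-0.0006, 0.0348, 0.0001] | mm 7 deg 2
shift [-0.0118, -0.0002, 0.0038] turn [-0.0006, 0.061, 0.0001] | mm 12 deg 3
shift [-0.0168, -0.0002, 0.0055] turn [-0.0006, 0.0872, 0.0] | mm 18 deg 5
```

```bash
python3 -m pendant '[[[-0.0034,0,0.001],[0,0.017,0],0.03],[[-0.0067,0,0.0021],[0,0.035,0],0.03],[[-0.0092,0,0.003],[0,0.048,0],0.03],[[-0.0118,0,0.0038],[0,0.061,0],0.03],[[-0.0118,0,0.0038],[0,0.061,0],0.03]]';python3 - <<'E'
from h import *
root()
for a in((-5.5,160.5,0.5),(-5.5,159,0),(-5,157.5,0)): rel(hang(a[0],40,a[1],a[2]))
E
```

```text
time: 11.45
tool_pos: [520.6, 76.3, 281.6]
tcp_rot: [3.141, -0.674, 1.395]
contact_force: [0.7, -0.2, -2.8]
grip_width: 45.9
t 11.45 root [ -5.9  39.7 161.4] tilt 1.4 F(stand) [-0.1 -0.7 -2.8] w 45.9
shift [-0.0032, -0.0002, 0.0016] turn [0.0007, 0.0154, -0.0007] | mm 4 deg 1
shift [-0.0057, -0.0002, 0.0032] turn [0.0007, 0.0241, -0.0007] | mm 7 deg 1
shift [-0.0063, -0.0002, 0.0047] turn [0.0007, 0.0241, -0.0007] | mm 8 deg 1
```

Now I'll lower gently until the tongue rests on the edge.

```bash
python3 -m pendant '[[[-0.0016,0,0.0008],[0,0.008,0],0.03],[[-0.0032,0,0.0016],[0,0.0154,0],0.03],[[-0.0045,0,0.0024],[0,0.02,0],0.03],[[-0.0057,0,0.0032],[0,0.024,0],0.03],[[-0.0057,0,0.0032],[0,0.024,0],0.03]]';python3 - <<'E'
from h import *
root()
for a in((-5.5,158,0),(-5.5,157,0),(-4,158.5,0)): rel(hang(a[0],40,a[1],a[2]))
E
```

```text
time: 11.87
tool_pos: [520.2, 74.1, 275.7]
tcp_rot: [3.141, -0.698, 1.396]
contact_force: [0.5, 0.0, -1.6]
grip_width: 46.1
t 11.8667 root [ -5.3  39.6 159.1] tilt 0.0 F(stand) [ 0.1 -0.5 -1.6] w 46.1
shift [-0.0009, -0.0002, 0.0008] turn [0.001, 0.0003, -0.0002] | mm 1 deg 0
shift [-0.0016, -0.0002, 0.0015] turn [0.001, 0.0003, -0.0002] | mm 2 deg 0
shift [0.0006, -0.0002, 0.0013] turn [0.001, 0.0003, -0.0002] | mm 1 deg 0
```

```bash
for i in 1 2; do python3 -m pendant '[[[-0.0003,0,0.0004],[0,0,0],0.03],[[-0.0006,0,0.0008],[0,0,0],0.03],[[-0.0006,0,0.0008],[0,0,0],0.03]]' >/dev/null; python3 -c "
from h import *
root()"; done
```

```text
t 12.1167 root [ -5.2  39.6 158.4] tilt 0.0 F(stand) [-0.1  0.8 -2. ] w 46.0
t 12.3667 root [ -5.1  39.5 157.4] tilt 0.0 F(stand) [-0.5 -0.2 -3.1] w 45.6
```

```bash
for i in 1 2; do python3 -m pendant '[[[-0.0003,0,0.0004],[0,0,0],0.03],[[-0.0006,0,0.0008],[0,0,0],0.03],[[-0.0006,0,0.0008],[0,0,0],0.03]]' >/dev/null; python3 -c "
from h import *
root()"; done
```

```text
t 12.6167 root [ -5.   39.4 157.2] tilt -0.0 F(stand) [-1.3  1.9  4. ] w 45.6
t 12.8667 root [ -4.9  39.4 156.9] tilt -0.1 F(stand) [-5.3  4.  11.3] w 45.3
```

Contact at 157.2 is vertical, so the tongue is on the edge. I'll ease up 0.5 mm and press lightly towards the face.

```bash
python3 -m pendant '[[[0.0005,0,-0.0006],[0,0,0],0.03],[[0.0005,0,-0.0006],[0,0,0],0.03]]' >/dev/null; python3 -c "
from h import *
root()"; for i in 1 2; do python3 -m pendant '[[[0.0004,0,0.0003],[0,0,0],0.03],[[0.0008,0,0.0006],[0,0,0],0.03],[[0.0008,0,0.0006],[0,0,0],0.03]]' >/dev/null; python3 -c "
from h import *
root()"; done
```

```text
t 13.0333 root [ -4.9  39.4 156.9] tilt -0.0 F(stand) [-3.3  2.2  7.3] w 45.8
t 13.2833 root [ -4.8  39.4 156.9] tilt 0.1 F(stand) [-10.2   4.2  10.2] w 45.6
t 13.5333 root [ -4.7  39.4 156.9] tilt 0.1 F(stand) [-17.8   6.2  13.6] w 46.0
```

The face is felt at -4.9, and the bin is home against it. I'll relieve the preload, then open.

```bash
python3 -m pendant '[[[-0.0008,0,-0.0006],[0,0,0],0.03],[[-0.001,0,-0.0015],[0,0,0],0.03],[[-0.001,0,-0.0015],[0,0,0],0.03]]' >/dev/null; python3 -c "
from h import *
root()"; python3 -m pendant '[[[0,0,0],[0,0,0],0.05],[[0,0,0],[0,0,0],0.06],[[0,0,0],[0,0,0],0.075],[[0,0,0],[0,0,0],0.0918],[[0,0,0],[0,0,0],0.0918],[[0,0,0],[0,0,0],0.0918],[[0,0,0],[0,0,0],0.0918]]'
```

```text
t 13.7833 root [ -4.9  39.3 156.9] tilt 0.0 F(stand) [-2.5  0.4  3. ] w 45.6
time: 14.37
tool_pos: [520.3, 74.7, 273.4]
tcp_rot: [3.14, -0.698, 1.397]
contact_force: [-0.6, 0.6, -1.1]
grip_width: 85.4
```

```bash
python3 -m pendant '[[[0,0,0],[0,0,0],0.0918],[[0,0,-0.01],[0,0,0],0.0918],[[0,0,-0.03],[0,0,0],0.0918],[[0,0,-0.06],[0,0,0],0.0918],[[0,0,-0.09],[0,0,0],0.0918],[[0,0,-0.12],[0,0,0],0.0918],[[-0.02,0,-0.15],[0,0,0],0.0918],[[-0.06,0,-0.18],[0,0,0],0.0918],[[-0.1,0,-0.2],[0,0,0],0.0918],[[-0.1,0,-0.2],[0,0,0],0.0918]]'; python3 - <<'E'
from h import *
c=cam("top"); s=cam("scene"); out=np.zeros((600,800,3),np.uint8)
P=[SO+RS@np.array(q) for q in ([-4.9,63,161],[-4.9,17,161],[-94.9,17,161],[-94.9,63,161])]
for k,(cc,(x0,y0,x1,y1)) in enumerate(((c,(85,110,185,260)),(s,(270,180,410,320)))):
    f=(4,2.85)[k]; b=cv2.resize(cc["color"][y0:y1,x0:x1,::-1],None,fx=f,fy=f,interpolation=cv2.INTER_CUBIC)
    for u,v in proj(cc,P): cv2.circle(b,(int((u-x0+.5)*f),int((v-y0+.5)*f)),3,(0,255,0),1)
    out[:b.shape[0],400*k:400*k+b.shape[1]]=b[:, :400]
cv2.imwrite("pics/end.png",out); cv2.imwrite("pics/x.png",c["color"][:,:,::-1])
E
```

```text
time: 15.2
tool_pos: [483.5, -132.0, 362.5]
tcp_rot: [3.139, -0.695, 1.393]
contact_force: [-1.6, 0.0, 0.4]
grip_width: 91.9
```

View pics/end.png

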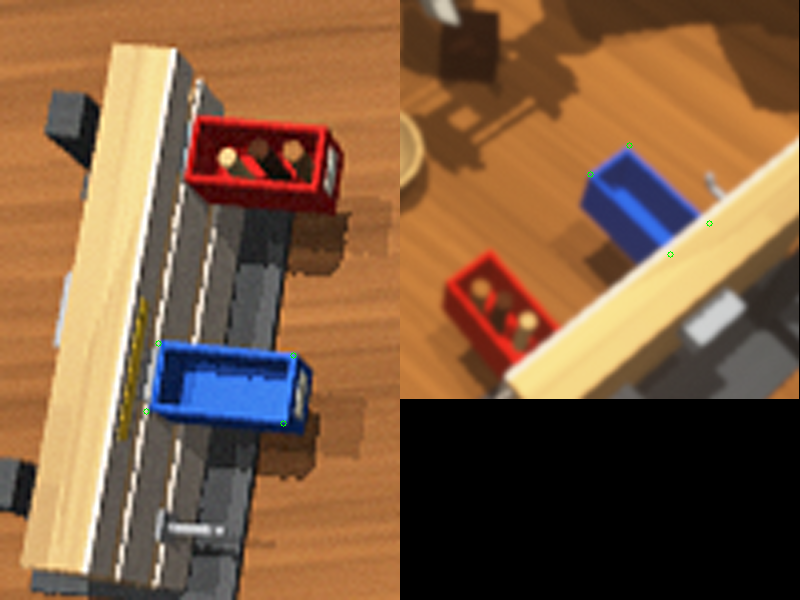

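The blue bin hangs upright beside the red one, under the tape, but sits a few mm off the projection (top crop: front corner seen at about (298,350), predicted at (293,355)). I'll triangulate its front corners against the red bin's.

```bash
python3 - <<'E'
from h import *
c=cam("top"); s=cam("scene")
T=lambda x,y:(85+(x+.5)/4-.5,110+(y+.5)/4-.5); S=lambda x,y:(270+(x-400+.5)/2.85-.5,180+(y+.5)/2.85-.5)
for n,t,q in (("red hi-x",(327,127),(443,292)),("red lo-x",(318,187),(490,251)),("blue hi-x",(302,351),(583,181)),("blue lo-x",(290,421),(630,150))):
    P,e=tri(c,T(*t),s,S(*q)); print(n,(RS.T@(P-SO)).round(1),"gap",e.round(1))
out=np.zeros((600,800,3),np.uint8)
for k,(cc,(x0,y0,x1,y1)) in enumerate(((c,(115,130,170,225)),(s,(275,225,400,310)))):
    f=(6.2,3.6)[k]; b=cv2.resize(cc["color"][y0:y1,x0:x1,::-1],None,fx=f,fy=f,interpolation=cv2.INTER_CUBIC)
    out[:b.shape[0],345*k:345*k+b.shape[1]]=b[:600,:800-345*k]
cv2.imwrite("pics/end2.png",out); o=get_obs(); print(o["time"])
E
```

```text
red hi-x [ -92.1 -144.8  150.8] gap 0.7
red lo-x [-94.  -97.5 162. ] gap 3.4
blue hi-x [-97.1  12.4 150.3] gap 1.2
blue lo-x [-95.1  61.8 154.5] gap 6.0
15.4
```

View pics/end2.png

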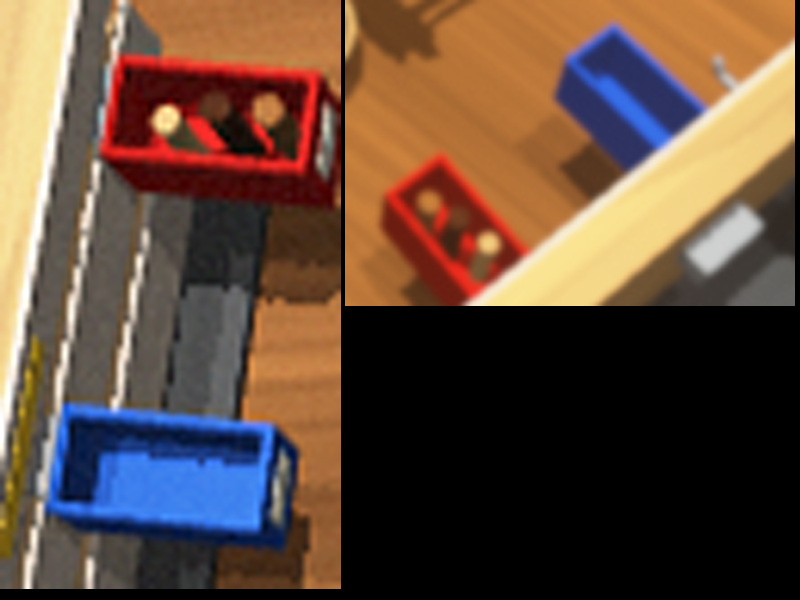

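The red bin's own corner readings scatter by up to 11 mm, so triangulation can't resolve this offset. Judged directly against the white groove line, the blue bin's back sits within about 2 mm of where the red one's does. I'll check that it stays still, then hand in.

```bash
python3 -m pendant '[[[0,0,0],[0,0,0],0.0918],[[0,0,0],[0,0,0],0.0918],[[0,0,0],[0,0,0],0.0918],[[0,0,0],[0,0,0],0.0918],[[0,0,0],[0,0,0],0.0918],[[0,0,0],[0,0,0],0.0918]]' | head -1; python3 - <<'E'
from h import *
from plant import close_job
c=cam("top"); a=cv2.imread("pics/x.png")[:,:,::-1]
d=np.abs(c["color"].astype(int)-a)[180:225,110:170].max(); print("max pixel change at bin",d)
if d<40: print(close_job())
E
```

```text
time: 15.9
max pixel change at bin 46
```

```bash
python3 - <<'E'
from h import *
from plant import close_job
a=cv2.imread("pics/x.png")[:,:,::-1]; c=cam("top")["color"]; e=cam("top")["color"]
for n,p,q in(("first-now",a,c),("now-now",c,e)):
    for w,(y0,y1,x0,x1) in {"bin":(190,222,118,166),"ref red":(135,165,125,172)}.items():
        P,Q=p[y0:y1,x0:x1],q[y0:y1,x0:x1]; D=np.abs(P.astype(int)-Q)
        g=lambda i:np.float32(cv2.cvtColor(np.ascontiguousarray(i),cv2.COLOR_RGB2GRAY))
        print(n,w,D.max(),D.mean().round(2),np.round(cv2.phaseCorrelate(g(P),g(Q))[0],3))
E
```

```text
first-now bin 41 2.93 [ 0.019 -0.097]
first-now ref red 86 3.27 [0.018 0.02 ]
now-now bin 26 2.84 [-0.031 -0.002]
now-now ref red 93 3.18 [-0.002 -0.094]
```

The change is image noise: the fixed red bin shows as much, and the shift is under 0.1 px. The blue bin is still, so I'm handing in.

```bash
python3 -c "
from plant import close_job; print(close_job())"
```

```text
the job is handed in; nothing more can be done
None
```

The blue bin is hanging in the top groove under the tape, and I handed the job in at about 16 s of robot time. No verdict was reported.

**What I did:** I gripped the largest of the three blue bins with the hand leaning 40° towards its front. I tilted the bin's front up 50°, slid the hook's lip into the groove by small steps, rotated it down and let go.

**Where the board really is:** by feel, the face is at x ≈ -4.9 mm and the slot's lower edge at z ≈ 157 mm. The camera estimates before contact (-4 and 158 mm) agree.

**Forces:** the highest reading at the wrist was about 23 N in total, while pressing the back against the slats, against the 30 N limit. It fell to about 4 N before I opened the fingers.

**Last checks:**
- **Seating:** before release the hook root was at (-4.9, 39.3, 156.9) mm in the stand frame, with 0° tilt.
- **Stillness:** afterwards the bin hung with the hand clear, and successive pictures showed no motion beyond image noise (under 0.1 px). My first pixel-change check failed on that noise (46 against my limit of 40); the fixed red bin changed just as much.
- **Other things on the bench:** I kept the arm clear of them, but did not measure their positions again at the end.

**What disagreed:** final corner triangulation was too noisy to confirm the seating. The red bin's own corners differed by up to 11 mm. Against the groove line, the blue bin sat about 2 mm further out than the red one, or slightly lower. That is within the 5.5 mm tolerance.

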